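# Load the lubrication caddy for the oiling round

## Task

Load the lubrication caddy for the oiling round: stand each of the four oil dispensers with a red, blue, green or yellow lid upright on the floor of the caddy pocket that has its lid's colour. Keep them upright and set them down rather than dropping them, so that nothing leaks. Leave the black-lidded dispenser (used oil) and the red-capped glue bottle standing where they are.

Things in the scene. Friction and masses are not known exactly. Their poses are not given: they have to be found in the camera images.
- red_oiler: Oil dispenser, red lid, loose, upright: closed round container, 140 mm tall, 0.2 to 0.42 kg. Grey body 56 mm across with a red band up to height 78, then tapering; red ribbed lid 48 mm across from height 90 to 116 mm, the place to grip from above, any yaw; on it a slim spout (20 mm across) up to 140 mm. Origin: centre of the underside, z up.
- blue_oiler: Oil dispenser, blue lid, loose, upright: closed round container, 140 mm tall, 0.2 to 0.42 kg. Grey body 56 mm across with a blue band up to height 78, then tapering; blue ribbed lid 48 mm across from height 90 to 116 mm, the place to grip from above, any yaw; on it a slim spout (20 mm across) up to 140 mm. Origin: centre of the underside, z up.
- green_oiler: Oil dispenser, green lid, loose, upright: closed round container, 140 mm tall, 0.2 to 0.42 kg. Grey body 56 mm across with a green band up to height 78, then tapering; green ribbed lid 48 mm across from height 90 to 116 mm, the place to grip from above, any yaw; on it a slim spout (20 mm across) up to 140 mm. Origin: centre of the underside, z up.
- yellow_oiler: Oil dispenser, yellow lid, loose, upright: closed round container, 140 mm tall, 0.2 to 0.42 kg. Grey body 56 mm across with a yellow band up to height 78, then tapering; yellow ribbed lid 48 mm across from height 90 to 116 mm, the place to grip from above, any yaw; on it a slim spout (20 mm across) up to 140 mm. Origin: centre of the underside, z up.
- black_oiler: A dispenser of the same make and size but with black lid and black band (used oil), loose, upright. Origin: centre of the underside, z up.
- glue_bottle: A round white glue bottle, blue label, 54 mm across, white shoulders, slim red nozzle cap 30 mm across tapering to a point, 152 mm tall, loose, upright. Origin: centre of the underside, z up.
- red_pocket: Caddy pocket with red rim and floor: fixed square cup, inside 76 x 76 mm, rim 92 mm square, rim top 50 mm and floor 6 mm above its origin (centre of underside, 4 mm above the table; x, y along its sides). The four pockets stand two by two at 94 mm pitch, sides parallel, in any order, in a grey tray 198 mm square, 34 mm high; wire handles 18 mm past two sides.
- blue_pocket: Caddy pocket with blue rim and floor: fixed square cup, inside 76 x 76 mm, rim 92 mm square, rim top 50 mm and floor 6 mm above its origin (centre of underside, 4 mm above the table; x, y along its sides). The four pockets stand two by two at 94 mm pitch, sides parallel, in any order, in a grey tray 198 mm square, 34 mm high; wire handles 18 mm past two sides.
- green_pocket: Caddy pocket with green rim and floor: fixed square cup, inside 76 x 76 mm, rim 92 mm square, rim top 50 mm and floor 6 mm above its origin (centre of underside, 4 mm above the table; x, y along its sides). The four pockets stand two by two at 94 mm pitch, sides parallel, in any order, in a grey tray 198 mm square, 34 mm high; wire handles 18 mm past two sides.
- yellow_pocket: Caddy pocket with yellow rim and floor: fixed square cup, inside 76 x 76 mm, rim 92 mm square, rim top 50 mm and floor 6 mm above its origin (centre of underside, 4 mm above the table; x, y along its sides). The four pockets stand two by two at 94 mm pitch, sides parallel, in any order, in a grey tray 198 mm square, 34 mm high; wire handles 18 mm past two sides.

How it is judged (in metres and radians):
At the end, for the whole second after the job is handed in: Each coloured-lid dispenser stands in its own colour's pocket: axis within 18 mm of the pocket's centre, underside at most 14 mm above the pocket's underside, tilted under 7 degrees, at rest. The black-lidded dispenser and the glue bottle stand upright within 30 mm of their starts (horizontal distance between red_oiler and red_pocket below 0.018 m and z of red_oiler in the frame of red_pocket below 0.014 m and angle between each of red_oiler, blue_oiler, green_oiler, yellow_oiler's own z axis and vertical below 0.12 rad and linear speed of each of red_oiler, blue_oiler, green_oiler, yellow_oiler below 0.03 m/s and horizontal distance between blue_oiler and blue_pocket below 0.018 m and z of blue_oiler in the frame of blue_pocket below 0.014 m and horizontal distance between green_oiler and green_pocket below 0.018 m and z of green_oiler in the frame of green_pocket below 0.014 m and horizontal distance between yellow_oiler and yellow_pocket below 0.018 m and z of yellow_oiler in the frame of yellow_pocket below 0.014 m and distance of each of black_oiler, glue_bottle from where it was at the start of the episode below 0.03 m and angle between each of black_oiler, glue_bottle's own z axis and vertical below 0.2 rad); the robot touches nothing.
It fails at once if the black-lidded dispenser or the glue bottle is shifted by more than 30 mm or tipped (distance of any of black_oiler, glue_bottle from where it was at the start of the episode above 0.03 m or angle between any of black_oiler, glue_bottle's own z axis and vertical above 0.35 rad).
It fails at once if a dispenser is tipped more than 30 degrees (angle between any of red_oiler, blue_oiler, green_oiler, yellow_oiler's own z axis and vertical above 0.52 rad).
It fails at once if a dispenser is dropped or thrown: it moves faster than 0.7 m/s (a fall of 25 mm) without the fingers on it ((linear speed of red_oiler above 0.7 m/s and contact force between the fingers and red_oiler below 0.2 N) or (linear speed of blue_oiler above 0.7 m/s and contact force between the fingers and blue_oiler below 0.2 N) or (linear speed of green_oiler above 0.7 m/s and contact force between the fingers and green_oiler below 0.2 N) or (linear speed of yellow_oiler above 0.7 m/s and contact force between the fingers and yellow_oiler below 0.2 N)).
It also fails if it takes over 102 s, if anything falls off the work surface, if the arm or the gripper's body presses on something with over 40 N, if the wrist force passes 120 N, or if a joint passes its speed limit or range.

## Robot

A 6-joint arm with a two-finger parallel gripper is mounted at the origin on the work surface. World frame = base frame: x ahead of the robot, y to its left, z up, the work surface at z = 0. Lengths are in mm, angles in rad, forces in N, time in s.
With the tool pointing down it reaches from about 275 to 1000 mm from the base axis. Payload 8.4 kg.
Tool frame: the origin (TCP) lies midway between the tips of the shut fingers; the grasp point (between the pads) lies 19 mm behind it; z points along the fingers, y is the line along which they close (so a half turn about z gives the same grasp; the last joint's range is limited). The gripper opens to 85 mm and grips with 20 to 120 N. Pads are 22 mm wide; open, the fingers measure 114 mm over their backs; the gripper's body (76 mm by 85 mm) begins 54 mm behind the grasp point. The pads swing forward as they close: fully open they stand 13 mm farther back than shut.
Start: joints at [-1.165, 0.353, 1.633, -0, 1.155, -0.002], TCP at [247.868, -573.75, 231.281] pointing down, gripper open.
Joint ranges: [-2.63, 2.63], [-0.92, 2.1], [0.06, 2.66], [-1.3, 4.44], [0, 2.69], [-3.02, 3.02]. Speed limits (rad/s): [2.22, 2.22, 2.79, 3.14, 3.14, 3.14].

## Interface

Orientations are given as [roll, pitch, yaw] about the fixed x, y, z axes, in that order (R = Rz(yaw) Ry(pitch) Rx(roll)).
In Python, from rig import telemetry, optics, r gives the robot as it stands.
- The arm moves only by the tool play_rows, never from a script. Its arguments are lists of equal length, an entry for each row: "dp": the shift along the tool's x, y, z in units of 40 mm (1.0 is 40 mm), a list of three; "rot": the turn, a rotation vector about the tool's x, y, z in units of 6 degrees (1.0 is 6 degrees), a list of three. In form: {"dp": [[tx, ty, tz], ...], "rot": [[ax, ay, az], ...]}. A call has 1 to 5 rows; each row is the pose to reach, as a shift and turn from the pose commanded when the call began, along the tool's axes at that moment; what a row does not reach only later rows make up. A row lasts 1/12 s, in which the tool goes at most 41.7 mm and 7.16 degrees, less where a joint would pass 70% of its speed; a pose out of reach is approached as far as the arm can. A call with a gripper value outside its range is refused whole. "fingers" is the opening, from 0 (shut) to 1 (fully open), set as the call begins (left out, the last holds). The fingers move at their own pace and stop on an object; "grip_force" is the grip in N (left out, the last holds). Time passes only in rows, so rows that repeat a pose let the fingers close. It gives the time, the measured TCP pose, the force, the opening and the grip force at its end, in the units of the state.
- telemetry.sense(): the state, without advancing time (a new reading comes with each control period).
- optics.grab_frame(name): name is "scene" or "side" or "wrist"; returns a dict with "color" (400x640x3 uint8, red, green, blue), "mtx" (3x3 intrinsics, pixels), "R" (3x3) and "t" (3): a world point X has camera coordinates R X + t; the wrist camera has in their place "mount" (4x4, takes a point from camera to tool coordinates, whose origin is the TCP and whose axes are the flange's). Camera axes: x right, y down, z forward; pixel columns grow to the right and rows downward; lengths in mm; the calibration is good to about 2 mm. A picture is of the moment at which its call begins: read the wrist's pose just before it. There is no depth.
- r.sign_off(): hands the job in; it is judged then, once.
The state is a dict: "clock": time; "qpos": joint angles; "qvel": joint speeds; "joint_efforts": joint torques, N m; "eef_pos": TCP position; "tcp_rot": TCP orientation; "contact_force": force on the tool from outside, world axes, zero at the start; "wrist_torque": the same for the moment, N m; "opening": opening from 0.0 (shut) to 1.0 (fully open); "grasp_force": force on a finger pad.
Only numpy, scipy, OpenCV 4.12 (cv2) and the standard library are available. Lean on these libraries where they do the work, as an engineer would, in place of code of your own. Each camera call takes 0.05 s, during which the arm holds its last target. There are 200 camera calls.

## Working session

There is one attempt and no reset: what is moved stays moved. The work goes in short steps, Python scripts to look and compute and a tool call to move; the robot and the scene stay as the last step left them, time stands still between calls to the robot, and variables do not carry over. Pictures are saved under pics/ and viewed, at most 14 in all, crops included, and the job is handed in when it is done.

Besides the shell and the picture viewer there is one more tool, called after "Emit:" in YAML: its name, and indented under it one key for each argument. play_rows: Moves the arm, as the interface text tells. Its arguments: {"type":"object","properties":{"dp":{"type":"array"},"rot":{"type":"array"},"fingers":{"type":"number"},"grip_force":{"type":"number"}},"required":["dp","rot"]}

```bash
mkdir -p pics; ls; python3 - <<'E'
from rig import telemetry, optics, r
import cv2
print(telemetry.sense())
for n in("scene","side"):
    f=optics.grab_frame(n); cv2.imwrite(f"pics/{n}0.png",f["color"][:,:,::-1])
    print(n,f["mtx"],f["R"],f["t"])
f=optics.grab_frame("wrist");print(f["mtx"],f["mount"])
E
```

```text
pics
{'clock': 0.0, 'qpos': array([-1.16543892e+00,  3.53656118e-01,  1.63417932e+00,  2.62119961e-05,
        1.15519914e+00, -2.36264257e-03]), 'qvel': array([ 0.00106733, -0.00094496, -0.00032484, -0.00098505, -0.00188356,
        0.00052235]), 'joint_efforts': array([ 3.63979954e-03, -6.05250120e+01, -3.42062974e+01,  2.86829491e-04,
        9.28203663e-03, -3.58922534e-06]), 'eef_pos': array([ 247.6538049 , -573.29197135,  230.53737389]), 'tcp_rot': array([-3.14015079e+00, -2.73721083e-05,  4.07709425e-01]), 'contact_force': array([-0.74975974, -0.15330239,  0.95053121]), 'wrist_torque': array([-0.01337285, -0.03808587, -0.00402701]), 'grasp_force': 0.0, 'opening': 0.9995604340751691}
scene [[394.23917781   0.         316.17243442]
 [  0.         394.23917781 197.96785726]
 [  0.           0.           1.        ]] [[-0.79628314  0.60489241 -0.00619147]
 [ 0.41936053  0.54461381 -0.72631435]
 [-0.43597008 -0.58094833 -0.6873348 ]] [ 386.88743215 -197.70306117 1245.14424203]
side [[481.23643675   0.         321.81716307]
 [  0.         481.23643675 198.52045627]
 [  0.           0.           1.        ]] [[-0.84241637 -0.53872482  0.01049926]
 [-0.38423875  0.5869544  -0.71263252]
 [ 0.37775024 -0.60436752 -0.70145895]] [ 446.80767857  234.70793035 1006.1755207 ]
[[312.19794232   0.         315.4233859 ]
 [  0.         312.19794232 196.90951763]
 [  0.           0.           1.        ]] [[ 8.41762779e-05 -9.64553502e-01 -2.63887354e-01  6.60897438e+01]
 [ 9.99999927e-01  1.79387615e-04 -3.36706853e-04 -3.39679978e-01]
 [ 3.72109897e-04 -2.63887306e-01  9.64553447e-01 -1.42885290e+02]
 [ 0.00000000e+00  0.00000000e+00  0.00000000e+00  1.00000000e+00]]
```

View pics/scene0.png

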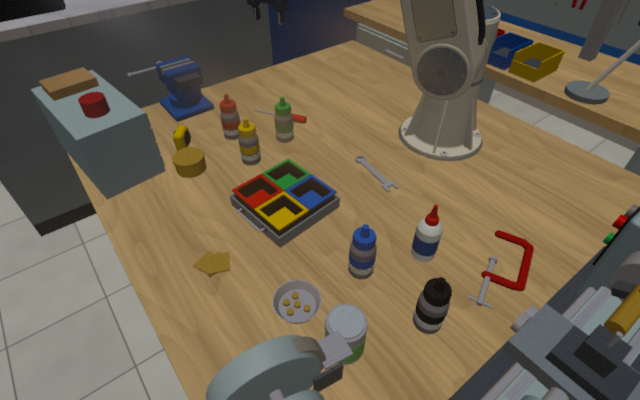

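View pics/side0.png

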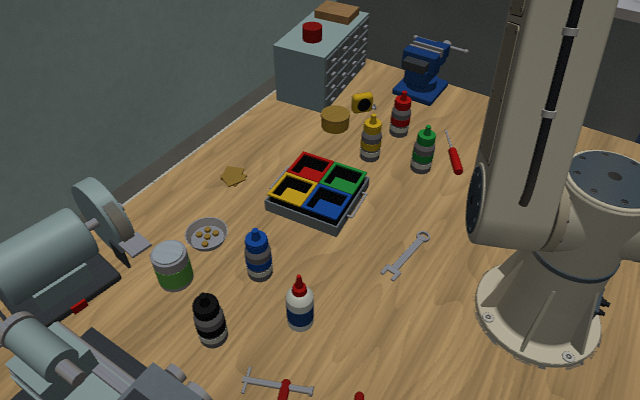

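```bash
python3 - <<'E'
import cv2,numpy as np
s=cv2.imread("pics/scene0.png");d=cv2.imread("pics/side0.png")
def crop(im,x,y,w=100,h=75):
    c=cv2.resize(im[y:y+h,x:x+w],None,fx=4,fy=4,interpolation=cv2.INTER_CUBIC)
    for i in range(0,w,10): cv2.putText(c,str(x+i),(i*4,8),0,.3,(255,255,255),1); c[::,i*4]=(c[::,i*4]*.8).astype('u1')
    for i in range(0,h,10): cv2.putText(c,str(y+i),(0,i*4+4),0,.3,(255,255,255),1); c[i*4]=(c[i*4]*.8).astype('u1')
    return c
a=np.vstack([np.hstack([crop(s,236,155),crop(d,265,148)]),np.hstack([crop(s,212,92),crop(d,350,90)])])
cv2.imwrite("pics/crop1.png",a)
E
```

```text
(no output)
```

View pics/crop1.png

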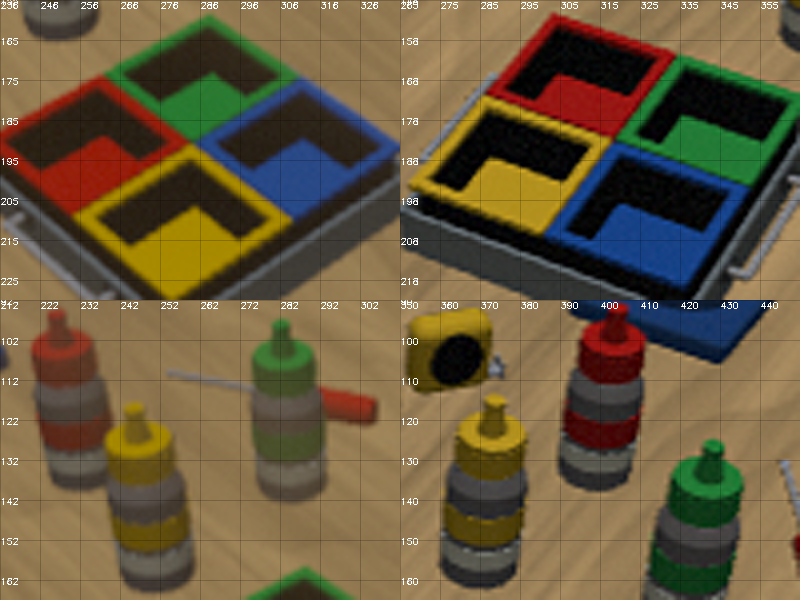

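```bash
cat > h.py <<'E'
import numpy as np
C={}
C['scene']=(np.array([[394.23917781,0,316.17243442],[0,394.23917781,197.96785726],[0,0,1]]),np.array([[-0.79628314,0.60489241,-0.00619147],[0.41936053,0.54461381,-0.72631435],[-0.43597008,-0.58094833,-0.6873348]]),np.array([386.88743215,-197.70306117,1245.14424203]))
C['side']=(np.array([[481.23643675,0,321.81716307],[0,481.23643675,198.52045627],[0,0,1]]),np.array([[-0.84241637,-0.53872482,0.01049926],[-0.38423875,0.5869544,-0.71263252],[0.37775024,-0.60436752,-0.70145895]]),np.array([446.80767857,234.70793035,1006.1755207]))
def proj(n,X):
    K,R,t=C[n]; c=(X@R.T+t)@K.T; return c[:,:2]/c[:,2:]
def tri(a,b):
    import cv2
    P=[C[n][0]@np.c_[C[n][1],C[n][2]] for n in('scene','side')]
    h=cv2.triangulatePoints(P[0],P[1],np.array(a,float).reshape(2,1),np.array(b,float).reshape(2,1)).ravel()
    return h[:3]/h[3]
E
python3 - <<'E'
from h import *
from scipy.optimize import least_squares
for n,a,b in [('red',(226.25,95),(404.5,91.75)),('yel',(245.5,118.25),(374,114.5)),('grn',(282.5,97.5),(428.25,125.5)),('blu',(364,227),(256,230)),('blk',(437,280),(206,295)),('glue',(434,208),(298,277))]:
    X=tri(a,b);print(n,X.round(1),[np.round(proj(c,X[None])[0]-p,1) for c,p in(('scene',a),('side',b))])
# caddy points order: R0 G0 corner.. grid (i,j)
S={'R':(235.5,189.5),'G':(288,158.75),'B':(336,192.5),'Y':(278.5,230),'c':(284,191.25),'RG':(261.75,174.25),'GB':(311,174.25),'BY':(309.25,210),'YR':(254.75,208.25)}
D={'R':(303.75,151.25),'G':(365.5,172.25),'B':(337,220.5),'Y':(267,195),'c':(318.25,183),'RG':(334.5,161.25),'GB':(353,194.25),'BY':(302,207.5),'YR':(285.75,171.75)}
for k in S:print(k,tri(S[k],D[k]).round(1))
g={'R':(-1,1),'G':(1,1),'B':(1,-1),'Y':(-1,-1),'c':(0,0),'RG':(0,1),'GB':(1,0),'BY':(0,-1),'YR':(-1,0)}
def model(p,k,s):
    u,v=np.array(g[k])*93; v*=s
    c,q=np.cos(p[2]),np.sin(p[2]); return np.array([[p[0]+c*u-q*v,p[1]+q*u+c*v,54]])
best=None
for s in(1,-1):
  for th in np.arange(0,6.3,.7):
    f=lambda p:np.concatenate([np.r_[proj('scene',model(p,k,s))[0]-S[k],proj('side',model(p,k,s))[0]-D[k]] for k in S])
    o=least_squares(f,[*tri(S['c'],D['c'])[:2],th])
    if best is None or o.cost<best[0]: best=(o.cost,s,o.x,o.fun)
print(best[:3],abs(best[3]).max())
p=best[2];s=best[1]
for k in 'RGBY':
    u,v=np.array(g[k])*47;v*=s;c,q=np.cos(p[2]),np.sin(p[2]);print(k,(p[0]+c*u-q*v).round(1),(p[1]+q*u+c*v).round(1))
E
```

```text
red [ 513.4 -398.3  141.6] [array([-0.1, -0.2]), array([-0. ,  0.1])]
yel [ 532.  -253.3  142. ] [array([-0.1, -0.3]), array([-0.1,  0.2])]
grn [ 392.3 -283.8  143.6] [array([-0.2, -0.5]), array([-0.1,  0.4])]
blu [542.7 231.6 137.1] [array([-0.3, -0.5]), array([-0.2,  0.3])]
blk [523.5 401.3 133.1] [array([-0.1, -0.2]), array([-0.1,  0.1])]
glue [401.1 286.3 146.6] [array([-0.1, -0.2]), array([-0.1,  0.2])]
R [ 657.5 -107.2   59.9]
G [ 482.4 -130.8   55.4]
B [459.4  46.9  48. ]
Y [644.5  69.7  52. ]
c [562.5 -32.   53. ]
RG [ 571.6 -123.9   53.6]
GB [469.6 -44.4  52.9]
BY [550.2  57.7  49.8]
YR [652.9 -20.   56.4]
(np.float64(14.751581587290861), 1, array([561.23962279, -31.32695932,  -3.03311132])) 3.712716309579264
R 613.1 -73.0
G 519.6 -83.1
B 509.4 10.3
Y 602.9 20.5
```

Emit:
play_rows:
  dp:
    - [0.7,-0.4,-0.2]
    - [1.4,-0.75,-0.4]
    - [2.1,-1.1,-0.6]
    - [2.75,-1.5,-0.75]
    - [3.4,-1.85,-0.75]
  rot:
    - [0,0,0.78]
    - [0,0,1.56]
    - [0,0,2.34]
    - [0,0,3.12]
    - [0,0,3.9]
  fingers: 1
  grip_force: 40

```text
clock: 0.57
eef_pos: [344.2, -450.9, 262.4]
tcp_rot: [3.141, -0.001, -0.005]
contact_force: [0.5, -0.5, 0.4]
opening: 1.003
grasp_force: 0.0
```

Emit:
play_rows:
  dp:
    - [0.7,-0.66,0]
    - [1.4,-1.32,0]
    - [2.1,-2,0]
    - [2.8,-2.64,0]
    - [3.4,-3.3,0]
  rot:
    - [0,0,0]
    - [0,0,0]
    - [0,0,0]
    - [0,0,0]
    - [0,0,0]

```text
clock: 0.98
eef_pos: [480.9, -318.4, 261.2]
tcp_rot: [-3.142, -0.0, -0.0]
contact_force: [0.6, -0.6, 0.5]
opening: 0.998
grasp_force: 0.0
```

```bash
cat >> h.py <<'E'
KW=np.array([[312.19794232,0,315.4233859],[0,312.19794232,196.90951763],[0,0,1]])
M=np.array([[8.41762779e-05,-9.64553502e-01,-2.63887354e-01,66.0897438],[1,1.79387615e-04,-3.36706853e-04,-.339679978],[3.72109897e-04,-2.63887306e-01,9.64553447e-01,-142.88529]])
def wrist(pos,rpy,px,z):
    from scipy.spatial.transform import Rotation as Q
    Rt=Q.from_euler('xyz',rpy).as_matrix(); o=Rt@M[:,3]+pos
    d=Rt@M[:,:3]@np.linalg.inv(KW)@np.array([px[0],px[1],1.])
    return o+d*(z-o[2])/d[2]
def wproj(pos,rpy,X):
    from scipy.spatial.transform import Rotation as Q
    Rt=Q.from_euler('xyz',rpy).as_matrix(); c=KW@(M[:,:3].T@(Rt.T@(np.asarray(X)-pos)-M[:,3])); return c[:2]/c[2]
def snap(name):
    from rig import telemetry,optics
    import cv2
    s=telemetry.sense(); f=optics.grab_frame("wrist"); cv2.imwrite(f"pics/{name}.png",f["color"][:,:,::-1]); 
    print(s['eef_pos'],s['tcp_rot']); return s
E
python3 - <<'E'
from h import *
s=snap("w1")
for X in([513,-398,140],[532,-253,140],[392,-284,140]):print(wproj(s['eef_pos'],s['tcp_rot'],X))
E
```

```text
[ 480.87507011 -318.40637299  261.21166824] [-3.14156927e+00 -2.45159452e-04 -4.66024403e-04]
[410.16489275 153.18907556]
[237.00387593 130.28584945]
[279.58448947 281.20601237]
```

View pics/w1.png

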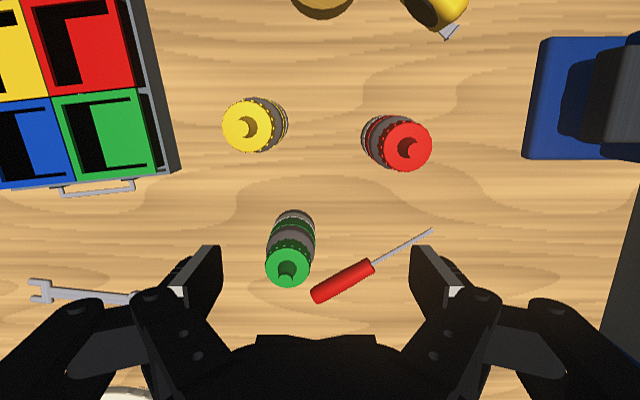

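```bash
python3 - <<'E'
from h import *
p=np.array([480.88,-318.41,261.21]);q=[3.14159,0,0]
for n,x,z in [('red',(407.5,146),116),('yel',(247,125.5),116),('grn',(287.5,267),116),('c',(51,98),54),('RG',(143,85),54),('G',(160,178),54)]: print(n,wrist(p,q,x,z).round(1))
E
```

```text
red [ 516.5 -402.3  116. ]
yel [ 534.8 -256.4  116. ]
grn [ 394.1 -289.5  116. ]
c [560.9 -35.   54. ]
RG [ 574.  -135.3   54. ]
G [ 473.6 -140.2   54. ]
```

Emit:
play_rows:
  dp:
    - [0.45,1.0,0]
    - [0.87,2.07,0]
    - [0.87,2.07,0.9]
    - [0.87,2.07,1.8]
    - [0.87,2.07,2.5]
  rot:
    - [0,0,0]
    - [0,0,0]
    - [0,0,0]
    - [0,0,0]
    - [0,0,0]

```text
clock: 1.45
eef_pos: [513.6, -403.0, 158.6]
tcp_rot: [-3.141, 0.001, -0.001]
contact_force: [-1.4, 0.9, -0.4]
opening: 0.997
grasp_force: 0.0
```

Emit:
play_rows:
  dp:
    - [0,0,0.6]
    - [0,0,1.2]
    - [0,0,1.7]
    - [0,0,2.0]
    - [0,0,2.0]
  rot:
    - [0,0,0]
    - [0,0,0]
    - [0,0,0]
    - [0,0,0]
    - [0,0,0]

```text
clock: 1.87
eef_pos: [512.6, -401.6, 78.3]
tcp_rot: [-3.139, 0.004, -0.001]
contact_force: [-0.6, 1.8, 0.2]
opening: 0.996
grasp_force: 0.0
```

Emit:
play_rows:
  dp:
    - [0,0,0]
    - [0,0,0]
    - [0,0,0]
    - [0,0,0]
    - [0,0,0]
  rot:
    - [0,0,0]
    - [0,0,0]
    - [0,0,0]
    - [0,0,0]
    - [0,0,0]
  fingers: 0.3

```text
clock: 2.28
eef_pos: [515.1, -403.1, 83.1]
tcp_rot: [3.14, -0.002, -0.001]
contact_force: [-0.7, 3.2, 6.1]
opening: 0.53
grasp_force: 41.9
```

Emit:
play_rows:
  dp:
    - [0,0,0]
    - [0,0,0]
    - [0,0,0]
    - [0,0,0]
    - [0,0,0]
  rot:
    - [0,0,0]
    - [0,0,0]
    - [0,0,0]
    - [0,0,0]
    - [0,0,0]
  fingers: 0.3

```text
clock: 2.7
eef_pos: [515.0, -403.1, 83.1]
tcp_rot: [3.14, -0.002, -0.001]
contact_force: [-0.2, 1.8, 5.4]
opening: 0.528
grasp_force: 41.9
```

Emit:
play_rows:
  dp:
    - [0,0,-0.3]
    - [0,0,-0.9]
    - [0,0,-1.6]
    - [0,0,-2.3]
    - [0,0,-3.0]
  rot:
    - [0,0,0]
    - [0,0,0]
    - [0,0,0]
    - [0,0,0]
    - [0,0,0]

```text
clock: 3.12
eef_pos: [513.8, -402.6, 203.3]
tcp_rot: [3.142, 0.0, -0.001]
contact_force: [-0.4, 0.1, -2.9]
opening: 0.531
grasp_force: 42.6
```

Emit:
play_rows:
  dp:
    - [0.1,-0.2,-0.5]
    - [0.3,-0.8,-1.0]
    - [0.6,-1.5,-1.3]
    - [0.9,-2.2,-1.3]
    - [1.2,-3.0,-1.3]
  rot:
    - [0,0,0]
    - [0,0,0]
    - [0,0,0]
    - [0,0,0]
    - [0,0,0]

```text
clock: 3.53
eef_pos: [562.8, -282.5, 255.6]
tcp_rot: [3.14, -0.002, -0.002]
contact_force: [0.5, -0.7, -4.0]
opening: 0.529
grasp_force: 43.0
```

Emit:
play_rows:
  dp:
    - [0.2,-0.8,0]
    - [0.4,-1.7,0]
    - [0.6,-2.6,0]
    - [0.8,-3.4,0]
    - [0.95,-4.0,0]
  rot:
    - [0,0,0]
    - [0,0,0]
    - [0,0,0]
    - [0,0,0]
    - [0,0,0]

```text
clock: 3.95
eef_pos: [600.3, -120.1, 254.2]
tcp_rot: [-3.141, -0.0, 0.0]
contact_force: [0.5, -0.4, -4.9]
opening: 0.528
grasp_force: 43.0
```

```bash
python3 - <<'E'
from h import *
s=snap("w2")
E
```

```text
[ 600.34426113 -120.10880504  254.20792626] [-3.14107763e+00 -3.96794296e-04  3.02570097e-04]
```

View pics/w2.png

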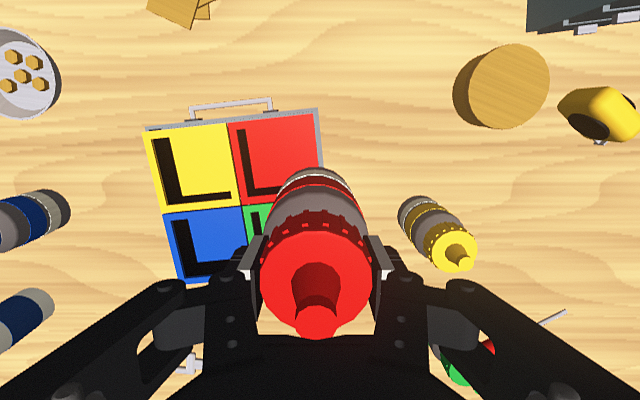

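```bash
python3 - <<'E'
from h import *
from scipy.optimize import least_squares
p=np.array([600.34,-120.11,254.21]);q=[-3.14108,-.0004,.0003]
O={'Y':(142,132),'YR':(228,121),'R':(315,109),'c':(240,206),'BY':(162,214),'B':(180,283)}
g={'R':(-1,1),'G':(1,1),'B':(1,-1),'Y':(-1,-1),'c':(0,0),'RG':(0,1),'GB':(1,0),'BY':(0,-1),'YR':(-1,0)}
P={k:wrist(p,q,O[k],54)[:2] for k in O}
for k in P: print(k,P[k].round(1))
P2={'c1':('c',(560.9,-35)),'RG':('RG',(574,-135.3)),'G':('G',(473.6,-140.2))}
L=[(k,P[k]) for k in P]
def m(x,k,h): c,s=np.cos(x[2]),np.sin(x[2]); u,v=np.array(g[k])*h; return np.array([x[0]+c*u-s*v,x[1]+s*u+c*v])
o=least_squares(lambda x:np.concatenate([m(x,k,93)-w for k,w in L]),[561,-31,-3.03],loss='soft_l1')
print(o.x,o.fun.round(1))
for k in 'RGBY':print(k,m(o.x,k,47).round(1))
E
```

```text
Y [645.1  67.5]
YR [656.7 -26.1]
R [ 669.1 -119.1]
c [561.8 -32.9]
BY [552.  58.]
B [462.5  47.3]
[563.53458222 -35.09489504  -3.03351489] [ 0.9 -0.1 -0.7  1.  -3.   1.6  1.8 -2.2  1.5 -0.6 -1.5 -0. ]
R [615.3 -76.8]
G [521.9 -86.9]
B [511.7   6.6]
Y [605.2  16.7]
```

Emit:
play_rows:
  dp:
    - [0.2,-0.5,0]
    - [0.37,-1.1,0]
    - [0.37,-1.1,0.5]
    - [0.37,-1.1,1.2]
    - [0.37,-1.1,2.0]
  rot:
    - [0,0,0]
    - [0,0,0]
    - [0,0,0]
    - [0,0,0]
    - [0,0,0]

```text
clock: 4.42
eef_pos: [616.3, -78.6, 174.8]
tcp_rot: [3.141, -0.004, 0.0]
contact_force: [0.8, -0.8, -4.3]
opening: 0.53
grasp_force: 43.8
```

Emit:
play_rows:
  dp:
    - [0,0,0.4]
    - [0,0,0.5]
    - [0,0,0.5]
    - [0,0,0.5]
    - [0,0,0.5]
  rot:
    - [0,0,0]
    - [0,0,0]
    - [0,0,0]
    - [0,0,0]
    - [0,0,0]

```text
clock: 4.83
eef_pos: [616.4, -79.2, 155.3]
tcp_rot: [3.141, -0.003, -0.001]
contact_force: [-0.4, 0.1, -4.0]
opening: 0.523
grasp_force: 43.6
```

```bash
python3 - <<'E'
from h import *
from rig import optics
import cv2
a=optics.grab_frame("scene")["color"][130:250,200:360,::-1];b=optics.grab_frame("side")["color"][100:240,240:400,::-1]
cv2.imwrite("pics/c3.png",np.hstack([cv2.resize(a,(400,300),interpolation=2),cv2.resize(b,(400,300),interpolation=2)]))
print(snap("w3"))
E
```

```text
[616.17857448 -79.09638567 155.0147899 ] [ 3.14125290e+00 -2.64078009e-03 -7.28923506e-04]
{'clock': 4.9333, 'qpos': array([-1.30084445e-01,  4.24641333e-01,  1.71081072e+00,  4.42586534e-06,
        1.00347805e+00,  1.44143888e+00]), 'qvel': array([ 0.00143182,  0.00222632,  0.00900611, -0.00017424, -0.00231132,
        0.00157909]), 'joint_efforts': array([-1.39644000e-02, -6.41563153e+01, -3.22076654e+01, -1.57197082e-04,
       -4.29265769e-03, -1.00828183e-03]), 'eef_pos': array([616.17857448, -79.09638567, 155.0147899 ]), 'tcp_rot': array([ 3.14125290e+00, -2.64078009e-03, -7.28923506e-04]), 'contact_force': array([ 0.3631724 ,  0.42088618, -5.22162487]), 'wrist_torque': array([-0.03450331, -0.03058959, -0.00147798]), 'grasp_force': 43.599179988959804, 'opening': 0.5282864142351684}
```

View pics/c3.png

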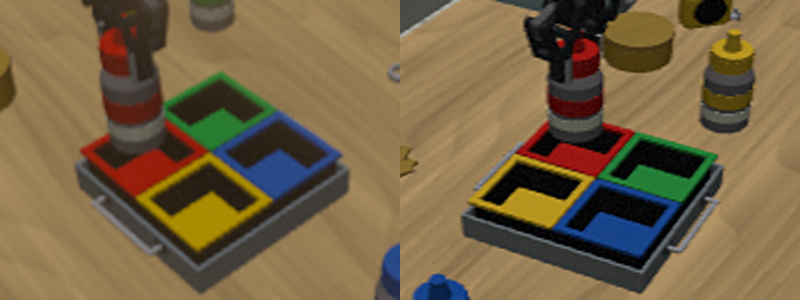

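Emit:
play_rows:
  dp:
    - [0,-0.07,0.3]
    - [0,-0.07,0.7]
    - [0,-0.07,1.1]
    - [0,-0.07,1.3]
    - [0,-0.07,1.4]
  rot:
    - [0,0,0]
    - [0,0,0]
    - [0,0,0]
    - [0,0,0]
    - [0,0,0]

```text
clock: 5.4
eef_pos: [614.1, -75.8, 95.5]
tcp_rot: [-3.141, 0.002, -0.001]
contact_force: [-0.1, -0.2, -3.1]
opening: 0.526
grasp_force: 43.8
```

Emit:
play_rows:
  dp:
    - [0,0,0.05]
    - [0,0,0.1]
    - [0,0,0.15]
    - [0,0,0.15]
    - [0,0,0.15]
  rot:
    - [0,0,0]
    - [0,0,0]
    - [0,0,0]
    - [0,0,0]
    - [0,0,0]

```text
clock: 5.82
eef_pos: [616.0, -76.0, 93.2]
tcp_rot: [3.141, -0.002, -0.001]
contact_force: [-1.7, 0.7, 6.6]
opening: 0.525
grasp_force: 44.9
```

Emit:
play_rows:
  dp:
    - [0,0,0]
    - [0,0,0]
    - [0,0,0]
    - [0,0,0]
    - [0,0,-0.3]
  rot:
    - [0,0,0]
    - [0,0,0]
    - [0,0,0]
    - [0,0,0]
    - [0,0,0]
  fingers: 0.9

```text
clock: 6.23
eef_pos: [613.8, -75.9, 101.8]
tcp_rot: [-3.141, 0.003, -0.001]
contact_force: [-1.7, 0.0, -0.1]
opening: 0.9
grasp_force: 0.0
```

Emit:
play_rows:
  dp:
    - [0,0,-0.5]
    - [0,0,-1.2]
    - [0,0,-2.1]
    - [0,0,-3.0]
    - [0,0,-3.8]
  rot:
    - [0,0,0]
    - [0,0,0]
    - [0,0,0]
    - [0,0,0]
    - [0,0,0]

```text
clock: 6.65
eef_pos: [615.3, -76.1, 258.5]
tcp_rot: [3.141, -0.001, -0.001]
contact_force: [0.8, 0.2, 0.2]
opening: 0.9
grasp_force: 0.0
```

```bash
python3 - <<'E'
from h import *
snap("w4")
E
```

```text
[615.31559761 -76.10361656 258.5180213 ] [ 3.14138085e+00 -1.46060434e-03 -6.45242874e-04]
```

View pics/w4.png

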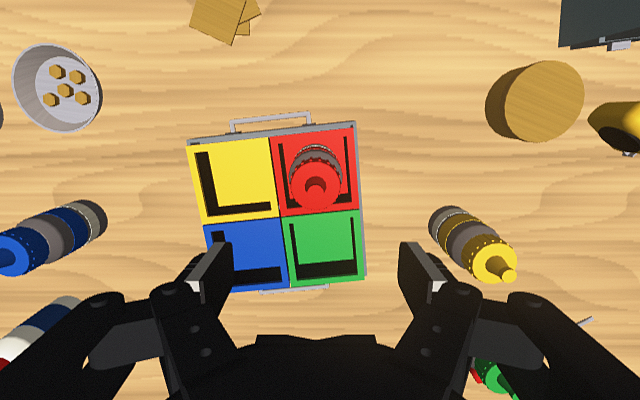

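```bash
python3 - <<'E'
from h import *
from scipy.optimize import least_squares
p=np.array([615.32,-76.10,258.52]);q=[3.14138,-.00146,-.00065]
O={'Y':(187,143),'YR':(270,134),'R':(354.5,125),'c':(281,217),'BY':(203,226),'G':(366,276),'RG':(360,209)}
g={'R':(-1,1),'G':(1,1),'B':(1,-1),'Y':(-1,-1),'c':(0,0),'RG':(0,1),'GB':(1,0),'BY':(0,-1),'YR':(-1,0)}
L=[(k,wrist(p,q,O[k],54)[:2]) for k in O]
def m(x,k,h): c,s=np.cos(x[2]),np.sin(x[2]); u,v=np.array(g[k])*h; return np.array([x[0]+c*u-s*v,x[1]+s*u+c*v])
o=least_squares(lambda x:np.concatenate([m(x,k,93)-w for k,w in L]),[561,-31,-3.03],loss='soft_l1')
print(o.x,o.fun.round(1))
for k in 'RGBY':print(k,m(o.x,k,47).round(1))
print('lid red',wrist(p,q,(315.5,187),126),'yel',wrist(p,q,(494,262),116))
E
```

```text
[564.64625467 -35.60017483  -3.03499709] [-1.1  1.  -0.9  0.3 -0.5 -0.1  2.4 -0.4  3.7 -0.5 -3.   0.3  2.5 -0.5]
R [616.4 -77.3]
G [522.9 -87.3]
B [512.9   6.1]
Y [606.4  16.1]
lid red [615.57175302 -75.76120729 126.        ] yel [ 535.68085528 -255.04250556  116.        ]
```

Emit:
play_rows:
  dp:
    - [-0.3,0.7,0]
    - [-0.7,1.6,0]
    - [-1.1,2.5,0]
    - [-1.5,3.4,0]
    - [-1.9,4.3,0]
  rot:
    - [0,0,0]
    - [0,0,0]
    - [0,0,0]
    - [0,0,0]
    - [0,0,0]
  fingers: 1

```text
clock: 7.12
eef_pos: [538.2, -249.4, 256.1]
tcp_rot: [3.141, -0.001, -0.0]
contact_force: [0.6, -0.3, -1.1]
opening: 0.998
grasp_force: 0.0
```

Emit:
play_rows:
  dp:
    - [-0.12,0.19,0.3]
    - [-0.12,0.19,1.0]
    - [-0.12,0.19,1.7]
    - [-0.12,0.19,2.4]
    - [-0.12,0.19,3.0]
  rot:
    - [0,0,0]
    - [0,0,0]
    - [0,0,0]
    - [0,0,0]
    - [0,0,0]

```text
clock: 7.53
eef_pos: [533.9, -255.3, 133.9]
tcp_rot: [-3.141, 0.0, -0.001]
contact_force: [-0.6, 0.5, -0.8]
opening: 1.0
grasp_force: 0.0
```

Emit:
play_rows:
  dp:
    - [0,0,0.5]
    - [0,0,0.9]
    - [0,0,1.2]
    - [0,0,1.33]
    - [0,0,1.33]
  rot:
    - [0,0,0]
    - [0,0,0]
    - [0,0,0]
    - [0,0,0]
    - [0,0,0]

```text
clock: 7.95
eef_pos: [533.9, -255.2, 81.2]
tcp_rot: [-3.141, 0.001, -0.0]
contact_force: [-0.4, 0.2, 0.1]
opening: 1.0
grasp_force: 0.0
```

Emit:
play_rows:
  dp:
    - [0,0,0]
    - [0,0,0]
    - [0,0,0]
    - [0,0,0]
    - [0,0,0]
  rot:
    - [0,0,0]
    - [0,0,0]
    - [0,0,0]
    - [0,0,0]
    - [0,0,0]
  fingers: 0.3

```text
clock: 8.37
eef_pos: [535.0, -256.1, 83.3]
tcp_rot: [3.141, -0.002, -0.001]
contact_force: [-1.4, -1.9, 6.5]
opening: 0.531
grasp_force: 40.4
```

Emit:
play_rows:
  dp:
    - [0,0,0]
    - [0,0,0]
    - [0,0,-0.3]
    - [0,0,-0.9]
    - [0,0,-1.6]
  rot:
    - [0,0,0]
    - [0,0,0]
    - [0,0,0]
    - [0,0,0]
    - [0,0,0]

```text
clock: 8.78
eef_pos: [532.9, -254.9, 146.0]
tcp_rot: [-3.14, 0.003, -0.001]
contact_force: [0.3, 0.1, -2.5]
opening: 0.526
grasp_force: 41.3
```

Emit:
play_rows:
  dp:
    - [0,0,-0.8]
    - [0,0,-1.6]
    - [0.1,-0.3,-2.3]
    - [0.3,-1.0,-2.8]
    - [0.5,-1.8,-2.8]
  rot:
    - [0,0,0]
    - [0,0,0]
    - [0,0,0]
    - [0,0,0]
    - [0,0,0]

```text
clock: 9.2
eef_pos: [556.4, -184.7, 264.0]
tcp_rot: [3.139, -0.008, -0.003]
contact_force: [0.8, 0.4, -1.9]
opening: 0.527
grasp_force: 41.6
```

Emit:
play_rows:
  dp:
    - [0.3,-0.8,0]
    - [0.6,-1.7,0]
    - [0.9,-2.6,0]
    - [1.1,-3.5,0]
    - [1.3,-4.3,0]
  rot:
    - [0,0,0]
    - [0,0,0]
    - [0,0,0]
    - [0,0,0]
    - [0,0,0]

```text
clock: 9.62
eef_pos: [606.3, -9.4, 258.9]
tcp_rot: [-3.141, -0.0, -0.0]
contact_force: [0.4, 0.1, -2.1]
opening: 0.529
grasp_force: 41.5
```

Emit:
play_rows:
  dp:
    - [0,-0.5,0]
    - [0,-0.7,0]
    - [0,-0.7,0]
    - [0,-0.7,0]
    - [0,-0.7,0]
  rot:
    - [0,0,0]
    - [0,0,0]
    - [0,0,0]
    - [0,0,0]
    - [0,0,0]

```text
clock: 10.03
eef_pos: [606.2, 15.1, 258.3]
tcp_rot: [3.141, 0.0, -0.001]
contact_force: [0.5, 0.2, -2.2]
opening: 0.529
grasp_force: 41.5
```

Emit:
play_rows:
  dp:
    - [0,-0.04,0.3]
    - [0,-0.04,0.9]
    - [0,-0.04,1.6]
    - [0,-0.04,2.3]
    - [0,-0.04,2.9]
  rot:
    - [0,0,0]
    - [0,0,0]
    - [0,0,0]
    - [0,0,0]
    - [0,0,0]

```text
clock: 10.45
eef_pos: [605.5, 16.8, 139.6]
tcp_rot: [3.141, 0.001, -0.002]
contact_force: [0.6, 0.0, -2.4]
opening: 0.529
grasp_force: 41.6
```

Emit:
play_rows:
  dp:
    - [0,0,0.5]
    - [0,0,0.8]
    - [0,0,1.0]
    - [0,0,1.05]
    - [0,0,1.05]
  rot:
    - [0,0,0]
    - [0,0,0]
    - [0,0,0]
    - [0,0,0]
    - [0,0,0]

```text
clock: 10.87
eef_pos: [606.6, 17.6, 100.0]
tcp_rot: [3.142, 0.0, -0.001]
contact_force: [0.6, 0.1, -2.4]
opening: 0.528
grasp_force: 41.6
```

Emit:
play_rows:
  dp:
    - [0,0,0.05]
    - [0,0,0.1]
    - [0,0,0.15]
    - [0,0,0.18]
    - [0,0,0.18]
  rot:
    - [0,0,0]
    - [0,0,0]
    - [0,0,0]
    - [0,0,0]
    - [0,0,0]

```text
clock: 11.28
eef_pos: [606.8, 18.0, 93.4]
tcp_rot: [-3.142, -0.001, -0.001]
contact_force: [-0.2, 0.1, 0.1]
opening: 0.529
grasp_force: 41.8
```

Emit:
play_rows:
  dp:
    - [0,0,0.02]
    - [0,0,0.02]
    - [0,0,0.02]
    - [0,0,0.02]
    - [0,0,0.02]
  rot:
    - [0,0,0]
    - [0,0,0]
    - [0,0,0]
    - [0,0,0]
    - [0,0,0]
  fingers: 0.88

```text
clock: 11.7
eef_pos: [606.5, 18.0, 92.2]
tcp_rot: [3.142, -0.0, -0.001]
contact_force: [0.1, -0.4, 0.5]
opening: 0.883
grasp_force: 0.0
```

Emit:
play_rows:
  dp:
    - [0,0,-0.5]
    - [0,0,-1.2]
    - [0,0,-2.1]
    - [0,0,-3.0]
    - [0,0,-3.8]
  rot:
    - [0,0,0]
    - [0,0,0]
    - [0,0,0]
    - [0,0,0]
    - [0,0,0]

```text
clock: 12.12
eef_pos: [606.5, 18.0, 246.3]
tcp_rot: [-3.142, -0.001, -0.001]
contact_force: [0.9, 0.3, -0.0]
opening: 0.88
grasp_force: 0.0
```

Emit:
play_rows:
  dp:
    - [-0.3,-0.7,-0.1]
    - [-0.6,-1.4,-0.3]
    - [-0.9,-2.1,-0.3]
    - [-1.3,-2.8,-0.3]
    - [-1.6,-3.5,-0.3]
  rot:
    - [0,0,0]
    - [0,0,0]
    - [0,0,0]
    - [0,0,0]
    - [0,0,0]
  fingers: 1

```text
clock: 12.53
eef_pos: [541.4, 159.0, 256.4]
tcp_rot: [-3.141, -0.0, -0.001]
contact_force: [1.0, 0.5, 0.9]
opening: 1.005
grasp_force: 0.0
```

```bash
python3 - <<'E'
from h import *
snap("w5")
E
```

```text
[541.3972274  159.04268759 256.37029962] [-3.14145008e+00 -1.56838916e-04 -1.03187195e-03]
```

View pics/w5.png

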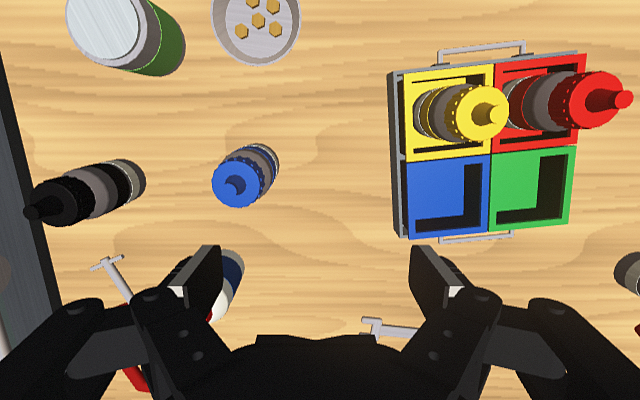

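```bash
python3 - <<'E'
from h import *
p=np.array([541.4,159.04,256.37]);q=[-3.14145,-.00016,-.001]
print(wrist(p,q,(237,184),116))
for n,x in(('blue out corner',(409,239)),('c',(490.5,154)),('BY',(404.5,162)),('GB',(491,233))):print(n,wrist(p,q,x,54))
E
```

```text
[542.52497999 232.45097378 116.        ]
blue out corner [461.04636994  48.23070462  54.        ]
c [562.0578623  -33.88924409  54.        ]
BY [553.24669951  60.43750606  54.        ]
GB [468.62289915 -48.20836924  54.        ]
```

Emit:
play_rows:
  dp:
    - [0.02,-0.9,0]
    - [0.03,-1.83,0]
    - [0.03,-1.83,0.6]
    - [0.03,-1.83,1.4]
    - [0.03,-1.83,2.2]
  rot:
    - [0,0,0]
    - [0,0,0]
    - [0,0,0]
    - [0,0,0]
    - [0,0,0]

```text
clock: 13.0
eef_pos: [544.3, 232.3, 167.9]
tcp_rot: [-3.141, -0.002, 0.001]
contact_force: [-0.2, 0.1, -1.0]
opening: 0.999
grasp_force: 0.0
```

Emit:
play_rows:
  dp:
    - [0,0,0.8]
    - [0,0,1.5]
    - [0,0,1.95]
    - [0,0,2.13]
    - [0,0,2.13]
  rot:
    - [0,0,0]
    - [0,0,0]
    - [0,0,0]
    - [0,0,0]
    - [0,0,0]

```text
clock: 13.42
eef_pos: [542.7, 230.7, 81.2]
tcp_rot: [3.14, 0.003, -0.001]
contact_force: [-0.6, 0.7, 1.2]
opening: 1.001
grasp_force: 0.0
```

Emit:
play_rows:
  dp:
    - [0,0,0]
    - [0,0,0]
    - [0,0,0]
    - [0,0,0]
    - [0,0,0]
  rot:
    - [0,0,0]
    - [0,0,0]
    - [0,0,0]
    - [0,0,0]
    - [0,0,0]
  fingers: 0.3

```text
clock: 13.83
eef_pos: [545.0, 231.8, 84.6]
tcp_rot: [-3.14, -0.003, -0.001]
contact_force: [0.3, 0.6, 6.2]
opening: 0.526
grasp_force: 40.5
```

Emit:
play_rows:
  dp:
    - [0,0,0]
    - [0,0,0]
    - [0,0,-0.3]
    - [0,0,-0.9]
    - [0,0,-1.6]
  rot:
    - [0,0,0]
    - [0,0,0]
    - [0,0,0]
    - [0,0,0]
    - [0,0,0]

```text
clock: 14.25
eef_pos: [542.5, 230.6, 147.1]
tcp_rot: [3.14, 0.003, -0.001]
contact_force: [-0.2, 0.1, -3.1]
opening: 0.526
grasp_force: 41.5
```

Emit:
play_rows:
  dp:
    - [0,0,-0.8]
    - [0,0,-1.6]
    - [-0.1,0.3,-2.3]
    - [-0.2,1.0,-2.8]
    - [-0.3,1.8,-2.8]
  rot:
    - [0,0,0]
    - [0,0,0]
    - [0,0,0]
    - [0,0,0]
    - [0,0,0]

```text
clock: 14.67
eef_pos: [533.6, 160.1, 264.6]
tcp_rot: [-3.139, -0.008, 0.002]
contact_force: [1.5, -0.7, -2.0]
opening: 0.529
grasp_force: 41.8
```

Emit:
play_rows:
  dp:
    - [-0.1,0.9,0]
    - [-0.2,1.8,0]
    - [-0.35,2.7,0]
    - [-0.5,3.4,0]
    - [-0.5,3.8,0]
  rot:
    - [0,0,0]
    - [0,0,0]
    - [0,0,0]
    - [0,0,0]
    - [0,0,0]

```text
clock: 15.08
eef_pos: [509.9, 4.4, 259.8]
tcp_rot: [3.141, 0.0, -0.002]
contact_force: [-0.1, 1.0, -2.4]
opening: 0.526
grasp_force: 41.8
```

Emit:
play_rows:
  dp:
    - [0,0,0.1]
    - [0,0,0.4]
    - [0,0,1.0]
    - [0,0,1.5]
    - [0,0,1.8]
  rot:
    - [0,0,0]
    - [0,0,0]
    - [0,0,0]
    - [0,0,0]
    - [0,0,0]

```text
clock: 15.5
eef_pos: [510.5, 7.8, 185.5]
tcp_rot: [-3.141, 0.002, -0.001]
contact_force: [-0.4, 0.8, -2.1]
opening: 0.532
grasp_force: 41.8
```

Emit:
play_rows:
  dp:
    - [0,0,0.1]
    - [0,0,0.1]
    - [0,0,0.1]
    - [0,0,0.1]
    - [0,0,0.1]
  rot:
    - [0,0,0]
    - [0,0,0]
    - [0,0,0]
    - [0,0,0]
    - [0,0,0]

```text
clock: 15.92
eef_pos: [512.4, 7.4, 184.0]
tcp_rot: [-3.142, -0.002, -0.0]
contact_force: [0.0, 0.4, -2.6]
opening: 0.53
grasp_force: 41.8
```

Emit:
play_rows:
  dp:
    - [0,0,0.4]
    - [0,0,1.0]
    - [0,0,1.6]
    - [0,0,1.9]
    - [0,0,2.1]
  rot:
    - [0,0,0]
    - [0,0,0]
    - [0,0,0]
    - [0,0,0]
    - [0,0,0]

```text
clock: 16.33
eef_pos: [511.2, 7.2, 97.9]
tcp_rot: [3.142, 0.001, -0.001]
contact_force: [-0.1, -0.1, -1.9]
opening: 0.525
grasp_force: 41.8
```

Emit:
play_rows:
  dp:
    - [0,0,0.03]
    - [0,0,0.08]
    - [0,0,0.13]
    - [0,0,0.15]
    - [0,0,0.15]
  rot:
    - [0,0,0]
    - [0,0,0]
    - [0,0,0]
    - [0,0,0]
    - [0,0,0]

```text
clock: 16.75
eef_pos: [513.0, 7.3, 94.6]
tcp_rot: [-3.141, -0.003, -0.001]
contact_force: [-1.8, 1.1, 6.5]
opening: 0.526
grasp_force: 42.4
```

Emit:
play_rows:
  dp:
    - [0,0,0]
    - [0,0,0]
    - [0,0,0]
    - [0,0,0]
    - [0,0,0]
  rot:
    - [0,0,0]
    - [0,0,0]
    - [0,0,0]
    - [0,0,0]
    - [0,0,0]
  fingers: 0.88

```text
clock: 17.17
eef_pos: [511.7, 7.2, 93.0]
tcp_rot: [-3.142, -0.0, -0.001]
contact_force: [-1.0, 0.2, 0.5]
opening: 0.879
grasp_force: 0.0
```

Emit:
play_rows:
  dp:
    - [0,0,-0.5]
    - [0,0,-1.2]
    - [0,0,-2.1]
    - [0,0,-3.0]
    - [0,0,-3.9]
  rot:
    - [0,0,0]
    - [0,0,0]
    - [0,0,0]
    - [0,0,0]
    - [0,0,0]

```text
clock: 17.58
eef_pos: [511.1, 7.2, 250.4]
tcp_rot: [-3.142, 0.001, -0.001]
contact_force: [1.0, -0.6, -0.5]
opening: 0.878
grasp_force: 0.0
```

Emit:
play_rows:
  dp:
    - [-0.3,0.8,0]
    - [-0.7,1.7,0]
    - [-1.1,2.6,0]
    - [-1.5,3.5,0]
    - [-1.8,4.3,0]
  rot:
    - [0,0,0]
    - [0,0,0]
    - [0,0,0]
    - [0,0,0]
    - [0,0,0]
  fingers: 1

```text
clock: 18.0
eef_pos: [438.0, -166.3, 249.0]
tcp_rot: [3.141, 0.0, -0.0]
contact_force: [0.6, -1.3, -0.5]
opening: 1.003
grasp_force: 0.0
```

```bash
python3 - <<'E'
from h import *
snap("w6")
E
```

```text
[ 438.04620312 -166.27218513  249.02647915] [ 3.14128722e+00  3.34548313e-05 -2.80306655e-04]
```

View pics/w6.png

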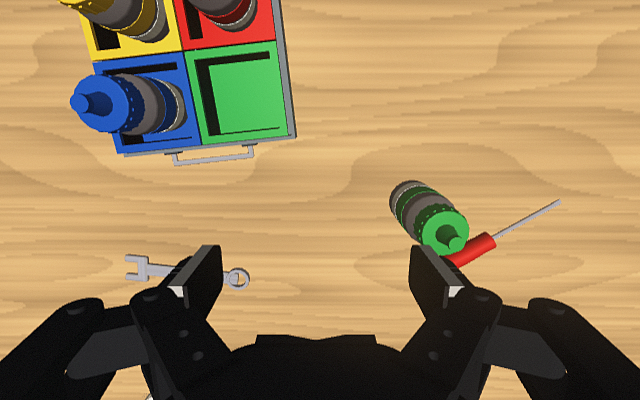

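```bash
python3 - <<'E'
from h import *
p=np.array([438.05,-166.27,249.03]);q=[3.14129,0,-.0003]
print(wrist(p,q,(444.5,232),116))
W=[wrist(p,q,x,54) for x in((188,52),(276,39),(296,136),(203,146))];print(np.round(W,1),np.mean(W,0))
E
```

```text
[ 394.23950896 -287.88033215  116.        ]
[[ 561.3  -39.    54. ]
 [ 573.1 -127.    54. ]
 [ 479.  -145.2   54. ]
 [ 468.4  -45.1   54. ]] [520.44264611 -89.08582978  54.        ]
```

Emit:
play_rows:
  dp:
    - [-0.3,0.9,0]
    - [-0.7,1.8,0]
    - [-1.0,2.6,0]
    - [-1.1,3.04,0]
    - [-1.1,3.04,0.7]
  rot:
    - [0,0,0]
    - [0,0,0]
    - [0,0,0]
    - [0,0,0]
    - [0,0,0]

```text
clock: 18.47
eef_pos: [397.2, -291.4, 224.8]
tcp_rot: [3.135, -0.007, -0.003]
contact_force: [1.0, -0.7, 0.4]
opening: 1.002
grasp_force: 0.0
```

Emit:
play_rows:
  dp:
    - [0,0,0.8]
    - [0,0,1.6]
    - [0,0,2.3]
    - [0,0,2.9]
    - [0,0,3.2]
  rot:
    - [0,0,0]
    - [0,0,0]
    - [0,0,0]
    - [0,0,0]
    - [0,0,0]

```text
clock: 18.88
eef_pos: [394.0, -285.3, 90.1]
tcp_rot: [-3.139, 0.003, -0.001]
contact_force: [-0.9, -0.0, 0.7]
opening: 1.0
grasp_force: 0.0
```

Emit:
play_rows:
  dp:
    - [0,0,0.1]
    - [0,0,0.2]
    - [0,0,0.25]
    - [0,0,0.25]
    - [0,0,0.25]
  rot:
    - [0,0,0]
    - [0,0,0]
    - [0,0,0]
    - [0,0,0]
    - [0,0,0]

```text
clock: 19.3
eef_pos: [396.0, -286.7, 83.7]
tcp_rot: [3.141, -0.001, -0.001]
contact_force: [-0.4, -0.2, -0.7]
opening: 1.003
grasp_force: 0.0
```

Emit:
play_rows:
  dp:
    - [0,0,0]
    - [0,0,0]
    - [0,0,0]
    - [0,0,0]
    - [0,0,0]
  rot:
    - [0,0,0]
    - [0,0,0]
    - [0,0,0]
    - [0,0,0]
    - [0,0,0]
  fingers: 0.3

```text
clock: 19.72
eef_pos: [396.2, -287.4, 83.7]
tcp_rot: [3.14, -0.002, -0.0]
contact_force: [-1.9, -3.1, 6.4]
opening: 0.53
grasp_force: 43.6
```

Emit:
play_rows:
  dp:
    - [0,0,0]
    - [0,0,0]
    - [0,0,-0.3]
    - [0,0,-0.9]
    - [0,0,-1.6]
  rot:
    - [0,0,0]
    - [0,0,0]
    - [0,0,0]
    - [0,0,0]
    - [0,0,0]

```text
clock: 20.13
eef_pos: [393.9, -285.2, 146.1]
tcp_rot: [-3.139, 0.004, -0.001]
contact_force: [1.1, 0.3, -4.7]
opening: 0.528
grasp_force: 44.0
```

Emit:
play_rows:
  dp:
    - [0,0,-0.8]
    - [0,0,-1.6]
    - [0.1,-0.2,-2.3]
    - [0.5,-0.8,-2.8]
    - [0.9,-1.4,-2.8]
  rot:
    - [0,0,0]
    - [0,0,0]
    - [0,0,0]
    - [0,0,0]
    - [0,0,0]

```text
clock: 20.55
eef_pos: [433.2, -231.2, 263.2]
tcp_rot: [3.138, -0.006, -0.003]
contact_force: [1.1, 0.2, -3.8]
opening: 0.529
grasp_force: 44.4
```

Emit:
play_rows:
  dp:
    - [0.5,-0.7,0]
    - [1.0,-1.4,0]
    - [1.5,-2.2,0]
    - [2.0,-3.0,0]
    - [2.3,-3.6,0]
  rot:
    - [0,0,0]
    - [0,0,0]
    - [0,0,0]
    - [0,0,0]
    - [0,0,0]

```text
clock: 20.97
eef_pos: [524.6, -83.8, 258.5]
tcp_rot: [-3.141, 0.0, -0.0]
contact_force: [0.6, -0.6, -3.8]
opening: 0.527
grasp_force: 44.3
```

Emit:
play_rows:
  dp:
    - [0,0,0.1]
    - [0,0,0.4]
    - [0,0,1.0]
    - [0,0,1.5]
    - [0,0,1.8]
  rot:
    - [0,0,0]
    - [0,0,0]
    - [0,0,0]
    - [0,0,0]
    - [0,0,0]

```text
clock: 21.38
eef_pos: [521.7, -86.1, 184.3]
tcp_rot: [-3.141, 0.004, -0.0]
contact_force: [-1.0, -0.1, -3.7]
opening: 0.527
grasp_force: 43.2
```

Emit:
play_rows:
  dp:
    - [0,0,0.1]
    - [0,0,0.1]
    - [0,0,0.1]
    - [0,0,0.1]
    - [0,0,0.1]
  rot:
    - [0,0,0]
    - [0,0,0]
    - [0,0,0]
    - [0,0,0]
    - [0,0,0]

```text
clock: 21.8
eef_pos: [524.2, -86.6, 183.9]
tcp_rot: [3.141, -0.002, -0.001]
contact_force: [-0.1, -0.9, -4.1]
opening: 0.524
grasp_force: 43.2
```

Emit:
play_rows:
  dp:
    - [-0.02,0.02,0.4]
    - [-0.02,0.02,1.0]
    - [-0.02,0.02,1.6]
    - [-0.02,0.02,1.9]
    - [-0.02,0.02,2.1]
  rot:
    - [0,0,0]
    - [0,0,0]
    - [0,0,0]
    - [0,0,0]
    - [0,0,0]

```text
clock: 22.22
eef_pos: [522.3, -87.1, 97.9]
tcp_rot: [-3.141, 0.001, -0.001]
contact_force: [-0.7, -0.2, -3.1]
opening: 0.529
grasp_force: 43.2
```

Emit:
play_rows:
  dp:
    - [0,0,0.03]
    - [0,0,0.08]
    - [0,0,0.13]
    - [0,0,0.17]
    - [0,0,0.17]
  rot:
    - [0,0,0]
    - [0,0,0]
    - [0,0,0]
    - [0,0,0]
    - [0,0,0]

```text
clock: 22.63
eef_pos: [524.1, -87.4, 93.7]
tcp_rot: [3.141, -0.003, -0.001]
contact_force: [-2.2, -0.6, 5.1]
opening: 0.526
grasp_force: 44.2
```

Emit:
play_rows:
  dp:
    - [0,0,0]
    - [0,0,0]
    - [0,0,0]
    - [0,0,0]
    - [0,0,0]
  rot:
    - [0,0,0]
    - [0,0,0]
    - [0,0,0]
    - [0,0,0]
    - [0,0,0]
  fingers: 0.85

```text
clock: 23.05
eef_pos: [522.9, -87.2, 92.2]
tcp_rot: [3.142, -0.0, -0.001]
contact_force: [0.8, 0.2, 0.1]
opening: 0.848
grasp_force: 0.0
```

Emit:
play_rows:
  dp:
    - [0,0,-0.5]
    - [0,0,-1.2]
    - [0,0,-2.1]
    - [0,0,-3.0]
    - [0,0,-4.0]
  rot:
    - [0,0,0]
    - [0,0,0]
    - [0,0,0]
    - [0,0,0]
    - [0,0,0]

```text
clock: 23.47
eef_pos: [521.9, -87.1, 253.0]
tcp_rot: [-3.141, 0.002, -0.001]
contact_force: [2.0, -0.5, -0.3]
opening: 0.855
grasp_force: 0.0
```

Emit:
play_rows:
  dp:
    - [-0.5,0.5,-0.3]
    - [-1.0,1.0,-0.5]
    - [-1.5,1.5,-0.5]
    - [-1.8,2.0,-0.5]
    - [-1.8,2.0,-0.5]
  rot:
    - [0,0,0]
    - [0,0,0]
    - [0,0,0]
    - [0,0,0]
    - [0,0,0]

```text
clock: 23.88
eef_pos: [448.7, -169.5, 272.5]
tcp_rot: [3.14, 0.0, -0.002]
contact_force: [0.3, -0.4, 0.2]
opening: 0.847
grasp_force: 0.0
```

```bash
python3 - <<'E'
from h import *
from rig import optics
import cv2
a=optics.grab_frame("scene")["color"][150:350,200:467,::-1];b=optics.grab_frame("side")["color"][110:350,170:490,::-1]
cv2.imwrite("pics/c7.png",np.hstack([cv2.resize(a,(400,300),interpolation=2),cv2.resize(b,(400,300),interpolation=2)]))
E
```

```text
(no output)
```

View pics/c7.png

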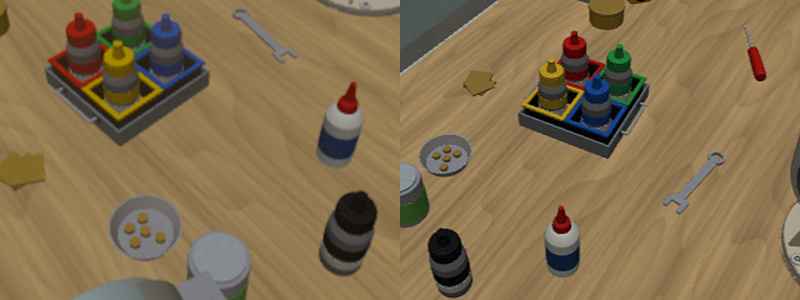

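All four dispensers stand upright in the pockets of their own colour. The glue bottle and the black dispenser have not moved.

```bash
python3 -c "
from rig import r
print(r.sign_off())"
```

```text
the job is handed in; nothing more can be done
None
```

I stood the red, blue, green and yellow dispensers upright in their matching caddy pockets, left the black-lidded dispenser and the glue bottle untouched, and handed the job in at about 24 s; sign-off returned no verdict.

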